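# Walk the bench power supply home into its bay and latch it

## Task

Walk the heavy power supply away from the robot into its bay by pushing gently and alternately on the two outer ends of its near face, until both of its far corners are firm against the wooden fence. Never ram it (keep every push under 30 N), do not touch the control panel in the middle of that face, and leave the jar, screwdriver and mug alone. Then swing the latch fully closed across its near face by the upright pin and let go.

Things in the scene. Friction and masses are not known exactly. Their poses are not given: they have to be found in the camera images.
- supply: Grey power supply, a steel box loose on the bench: 120 mm deep (x), 200 mm wide (y), 55 mm high, about 2 kg; 7 to 17 N slides it straight, about half turns it by one end. Origin: centre of underside; x points to its far face (to the fence), y left, z up. Starts at the mouth of the bay, a few mm off centre and slightly askew. A push on one end of the near face moves that end on and turns it.
- panel: Black control panel with meter and two knobs, part of the supply: 84 mm wide, 40 mm high, in the middle of the near face, sticking out at most 20 mm towards the robot. Not to be touched. Origin: centre of the panel, on the supply's near face, 29 mm above the bench. Axes as the supply's.
- near_left (a point): Left place to push: on the supply's near face, 76 mm left of its middle (24 mm inside the edge), 30 mm above the bench.
- near_right (a point): Right place to push: on the supply's near face, 76 mm right of its middle (24 mm inside the edge), 30 mm above the bench.
- far_left (a point): Far left vertical edge of the supply, 30 mm above the bench (60 mm ahead and 100 mm left of its middle).
- far_right (a point): Far right vertical edge of the supply, 30 mm above the bench (60 mm ahead and 100 mm right of its middle).
- bay: Wooden bay screwed to the bench: fence 270 mm wide, 45 mm high; two cleats 30 mm high run 35 mm back from it, 212 mm apart (6 mm play each side), mouths flaring out for 35 mm more. Origin: on the bench, mid-way along the fence face that the supply must touch; x points away from the robot, square to the fence; y left. Supply home: its near face lies 120 mm back from here.
- latch (a joint): Angle of the steel latch arm about its upright pivot: 0 = closed (arm parallel to the fence, 2 mm behind the near face of a supply that is home, reaching 75 mm left of the pivot); grows as the arm swings back to the robot and out to the right (counter-clockwise from above), up to 2.5. Stays where left; 2 N at the pin moves it. Closes only if the supply is home.
- latch_pin (a point): Upright round steel pin, 14 mm in diameter, near the end of the latch arm, 67 mm from the pivot axis; this point is on its axis 70 mm above the bench; the pin runs from the arm (top 38 mm above the bench) up to 80 mm.
- latch_hinge (a point): Point on the latch's vertical pivot axis, 70 mm above the bench; it lies 130 mm towards the robot and 135 mm to the right of the bay's origin. The pivot post and arm are 44 mm high. Axes as the bay's.
- jar: Bystander: closed glass jar, 64 mm in diameter, 70 mm high, standing to the left of the bay. Origin: centre of its underside.
- driver: Bystander: screwdriver lying left of the jar, along its own x. Origin: on its underside, mid-length.
- mug: Bystander: white mug, 80 mm in diameter, 90 mm high, standing to the right. Origin: centre of its underside.
There are look-alikes about, which are no part of the job. Several things look just like the supply: the one meant starts farthest to the robot's right.

How it is judged:
On the way, in this order (a step that is already met when the one before it is completed fails the run):
1. both far corners of the supply are within 2 mm of the fence and between the cleats, with the latch still open (x of each of far_left, far_right in the frame of bay above -0.002 m and y of supply in the frame of bay between -0.008 and 0.008 m and value of joint latch above 0.5 rad), for 0.1 s.
2. the latch is closed (value of joint latch below 0.08 rad), for 0.1 s.
At the end, for the whole second after the job is handed in: The supply stands flat and still between the cleats with both far corners within 2.5 mm of the fence, and the latch is closed (under 0.08 rad) across its near face (x of each of far_left, far_right in the frame of bay above -0.0025 m and y of supply in the frame of bay between -0.008 and 0.008 m and angle between supply's own z axis and vertical below 0.03 rad and value of joint latch below 0.08 rad and linear speed of supply below 0.01 m/s); the robot touches nothing.
It fails at once if the robot pushes the supply with more than 32 N (contact force between any of the fingers, the arm and supply above 32 N).
It fails at once if the control panel is touched (contact force between any of the fingers, the arm and panel above 1 N).
It fails at once if the supply is tipped (angle between supply's own z axis and vertical above 0.12 rad).
It fails at once if the jar, screwdriver or mug is disturbed (distance of any of jar, driver, mug from where it was at the start of the episode above 0.015 m).
It also fails if it takes over 72 s, if anything falls off the work surface, if the arm or the gripper's body presses on something with over 40 N, if the wrist force passes 120 N, or if a joint passes its speed limit or range.

## Robot

A 7-joint arm with a two-finger parallel gripper is mounted at the origin on the work surface. World frame = base frame: x ahead of the robot, y to its left, z up, the work surface at z = 0. Lengths are in m, angles in rad, forces in N, time in s.
With the tool pointing down it reaches from about 0.4 to 0.85 m from the base axis. Payload 10.4 kg.
Tool frame: the origin (TCP) lies at the very end of the fingers, on their centre line; the grasp point (between the pads) lies 19 mm behind it (manip.grip_point_offset is the z of the grasp point in the tool frame, in m); z points along the fingers, y is the direction in which the jaws open and shut (so a half turn about z gives the same grasp; the last joint's range is limited). The gripper opens to 85 mm and grips with 20 to 120 N. Pads are 22 mm wide; open, the fingers measure 114 mm over their backs; the gripper's body (76 mm by 85 mm) begins 54 mm behind the grasp point. The pads swing forward as they close: fully open they stand 13 mm farther back than shut.
Start: joints at [1.148, 0.332, -0.065, 1.46, 0.022, 1.35, -0.088], TCP at [0.243, -0.576, 0.194] pointing down, gripper open.
Joint ranges: [-2.6, 2.6], [-0.5, 2.12], [-1.47, 1.34], [0.16, 2.42], [-1.27, 4.41], [0.06, 2.06], [-2.6, 2.6]. Speed limits (rad/s): [2.22, 2.22, 2.79, 2.79, 3.14, 3.14, 3.14].

## Interface

Orientations are given as a unit quaternion [x, y, z, w].
In Python, from workcell import manip, camera, get_calibration, hand_in gives the robot as it stands.
- The arm moves only by the shell command python3 -m pendant 'ROWS' [FORCE]. ROWS is JSON, a list of rows, each a list of 5 numbers: the shift along the tool's x, y, z in units of 40 mm (1.0 is 40 mm), then the turn about the tool's z in units of 6 degrees (1.0 is 6 degrees), then the closure, from 0 (fully open) to 1 (shut). A call has 1 to 5 rows; each row is the pose to reach, as a shift and turn from the pose commanded when the call began, along the tool's axes at that moment; what a row does not reach only later rows make up. A row lasts 1/8 s, in which the tool goes at most 62.5 mm and 10.7 degrees, less where a joint would pass 70% of its speed; a pose out of reach is approached as far as the arm can. A call with a gripper value outside its range is refused whole. The fingers move at their own pace and stop on an object; FORCE is the grip in N (left out, the last holds). Time passes only in rows, so rows that repeat a pose let the fingers close. It gives the time, the measured TCP pose, the force and the opening at its end, in the units of the state.
- manip.get_obs(): the state, without advancing time (a new reading comes with each control period).
- camera(name): name is "scene" or "top" or "wrist"; returns (picture, depth): 384x512x3 uint8, red, green, blue; 384x512 float32, m along the optical axis (not along the pixel's ray), 0 where there is no reading.
- get_calibration(name): a dict with "vfov" (degrees; the focal length in pixels is half the picture's height over the tangent of half this angle, whatever the lens; pixels are square), "cx", "cy" (the principal point, pixels), "position" and "rotation" of the camera in the world. Camera axes: x right, y down, z forward; pixel columns grow to the right and rows downward; lengths in m; the calibration is good to about 2 mm. A picture is of the moment at which its call begins: read the wrist's pose just before it. get_calibration takes no time and is no camera call; for the wrist camera it gives the pose at the moment of the call.
- hand_in(): hands the job in, once; it reports no verdict.
The state is a dict: "clock": time; "joint_pos": joint angles; "joint_velocities": joint speeds; "tau": joint torques, N m; "position": TCP position; "ee_rot": TCP orientation; "ft_force": force on the tool from outside, world axes, zero at the start; "torque": the same for the moment, N m; "grip_width": opening from 0.0 (shut) to 1.0 (fully open).
Only numpy, scipy, OpenCV 4.12 (cv2) and the standard library are available. Lean on these libraries where they do the work, as an engineer would, in place of code of your own. Each camera call takes 0.05 s, during which the arm holds its last target.

## Working session

There is one attempt and no reset: what is moved stays moved. The work goes in short steps, Python scripts to look and compute and a shell command to move; the robot and the scene stay as the last step left them, time stands still between calls to the robot, and variables do not carry over. Pictures are saved under pics/ and viewed, and the job is handed in when it is done.

```bash
ls; mkdir -p pics; python3 - <<'E'
from workcell import manip, camera, get_calibration
import cv2
print(manip.get_obs(), manip.grip_point_offset)
for n in ["scene","top","wrist"]:
    p,d=camera(n); c=get_calibration(n); print(n,c)
    import numpy as np; np.savez(f"pics/{n}0.npz",p=p,d=d,**c)
    cv2.imwrite(f"pics/{n}0.png",p[:,:,::-1])
E
```

```text
pics
{'clock': 0.0, 'joint_pos': array([ 1.14836653,  0.3328593 , -0.06471288,  1.46094175,  0.02156754,
        1.34992782, -0.08850687]), 'joint_velocities': array([ 2.49283511e-04, -1.26302720e-03, -6.30311307e-04,  5.71113235e-04,
        1.39443885e-04,  2.94661550e-04,  4.35454559e-05]), 'tau': array([-7.04666054e-04, -6.25446868e+01,  4.90419287e-02, -3.91592360e+01,
        1.64041336e-02,  1.01181498e-02, -6.73814566e-05]), 'position': array([ 0.243127  , -0.57529425,  0.19292365]), 'ee_rot': array([ 9.80081323e-01,  1.98595266e-01, -1.59233432e-04, -7.03365541e-04]), 'ft_force': array([-0.21388381,  0.31680746, -0.70907264]), 'torque': array([ 0.04361164,  0.04407468, -0.0335967 ]), 'grip_width': 1.00031640412986} -0.0187
scene {'vfov': 43.02882024421886, 'cx': 251.57150713813095, 'cy': 183.38834126123066, 'position': array([ 1.15326562, -0.38103515,  1.18119582]), 'rotation': array([ 0.85517139,  0.41679909, -0.14245045, -0.27325498])}
top {'vfov': 45.539804313326115, 'cx': 251.78892106424522, 'cy': 187.96073417405114, 'position': array([0.26004111, 0.10249394, 1.38094296]), 'rotation': array([-0.69685999,  0.71080186, -0.07042474,  0.06470879])}
wrist {'vfov': 70.6479233900378, 'cx': 257.73829890814415, 'cy': 189.22263522286704, 'position': array([ 0.31393654, -0.54561715,  0.37366401]), 'rotation': array([ 0.82356422, -0.5464027 , -0.08468761,  0.12654672])}
```

View pics/scene0.png

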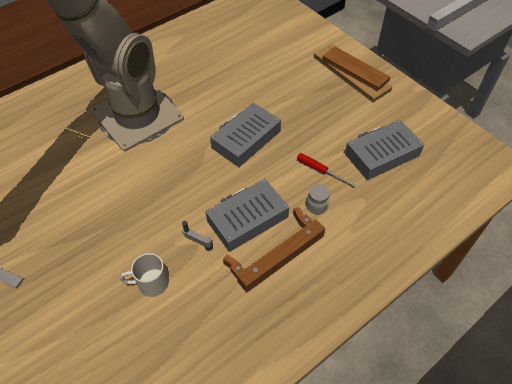

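View pics/top0.png

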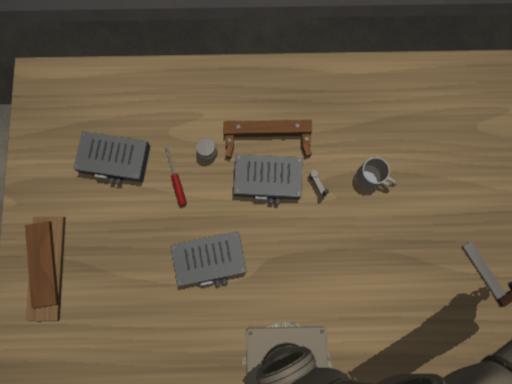

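View pics/wrist0.png

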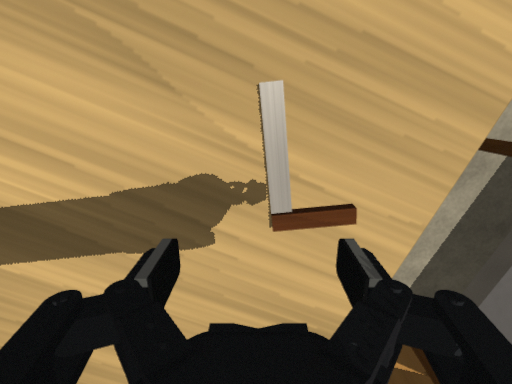

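Top picture: there are three look-alike supplies, at (112,157), (208,260) and (268,177). The one farthest to the robot's right is (268,177), at the mouth of the bay. The fence is at (267,128), the latch at (318,184), the jar at (206,150), the screwdriver at (176,180) and the mug at (375,173).

```bash
cat > h.py <<'E'
import numpy as np, cv2
from scipy.spatial.transform import Rotation as R
def cloud(p,d,c):
    f=p.shape[0]/2/np.tan(np.radians(float(c["vfov"]))/2)
    v,u=np.mgrid[:d.shape[0],:d.shape[1]]
    X=np.dstack([(u-c["cx"])/f*d,(v-c["cy"])/f*d,d])
    W=X@R.from_quat(c["rotation"]).as_matrix().T+c["position"]
    W[d<=0]=np.nan
    return W
def pix(P,c,h=384):
    f=h/2/np.tan(np.radians(float(c["vfov"]))/2)
    q=R.from_quat(c["rotation"]).as_matrix().T@(np.asarray(P)-c["position"])
    return f*q[0]/q[2]+c["cx"],f*q[1]/q[2]+c["cy"]
def ray(u,v,z,c,h=384):
    f=h/2/np.tan(np.radians(float(c["vfov"]))/2)
    r=R.from_quat(c["rotation"]).as_matrix()@np.array([(u-c["cx"])/f,(v-c["cy"])/f,1])
    return c["position"]+r*(z-c["position"][2])/r[2]
E
python3 - <<'E'
from h import *
z=np.load("pics/top0.npz"); p,d=z["p"],z["d"]; W=cloud(p,d,z)
cv2.imwrite("pics/topcrop.png",cv2.resize(p[100:230,200:400,::-1],None,fx=4,fy=4,interpolation=cv2.INTER_CUBIC))
def s(n,r0,r1,c0,c1,zl,zh):
    w=W[r0:r1,c0:c1].reshape(-1,3); m=(w[:,2]>zl)&(w[:,2]<zh); w=w[m]
    (cx,cy),sz,a=cv2.minAreaRect(w[:,:2].astype(np.float32)*1000)
    print(n,len(w),"med z",np.median(w[:,2]),"rect",cx,cy,sz,a); print(cv2.boxPoints(((cx,cy),sz,a)).round(1).tolist())
print("table z",np.nanmedian(W[60:100,30:300,2]))
s("supply",145,210,225,308,.048,.065)
s("fence",112,143,218,318,.037,.055)
s("jar",135,165,190,220,.05,.09); s("mug",150,195,350,400,.06,.12)
s("latch",165,205,306,335,.03,.1); s("pin",165,205,306,335,.06,.1)
E
```

```text
table z 0.0019509613507209256
supply 2699 med z 0.05676176203589445 rect 551.633056640625 41.44891357421875 (199.99838256835938, 131.88821411132812) 85.97640228271484
[[478.79998779296875, -53.70000076293945], [610.4000244140625, -62.900001525878906], [624.4000244140625, 136.60000610351562], [492.8999938964844, 145.8000030517578]]
fence 1170 med z 0.046512177318573156 rect 702.2354125976562 37.400306701660156 (65.22157287597656, 270.08746337890625) 1.330723762512207
[[666.5, 171.6999969482422], [672.7999877929688, -98.4000015258789], [738.0, -96.80000305175781], [731.7000122070312, 173.1999969482422]]
jar 296 med z 0.07171239581803657 rect 643.6534423828125 226.09027099609375 (54.8892822265625, 54.96300506591797) 46.48381805419922
[[604.7999877929688, 225.10000610351562], [644.7000122070312, 187.3000030517578], [682.5, 227.10000610351562], [642.5999755859375, 264.8999938964844]]
mug 330 med z 0.08176921108049329 rect 556.95654296875 -281.0960388183594 (77.3071060180664, 103.1434326171875) 0.8555152416229248
[[517.5, -230.10000610351562], [519.0999755859375, -333.20001220703125], [596.4000244140625, -332.1000061035156], [594.7999877929688, -229.0]]
latch 187 med z 0.042394891248487276 rect 530.8970336914062 -108.97441101074219 (84.67095184326172, 20.778644561767578) 22.2534122467041
[[487.79998779296875, -115.4000015258789], [495.6000061035156, -134.60000610351562], [574.0, -102.5999984741211], [566.0999755859375, -83.30000305175781]]
pin 25 med z 0.08051756960657097 rect 499.9730224609375 -124.38360595703125 (13.562178611755371, 11.305161476135254) 73.12823486328125
[[492.6000061035156, -129.1999969482422], [503.3999938964844, -132.5], [507.3999938964844, -119.5], [496.5, -116.30000305175781]]
```

View pics/topcrop.png

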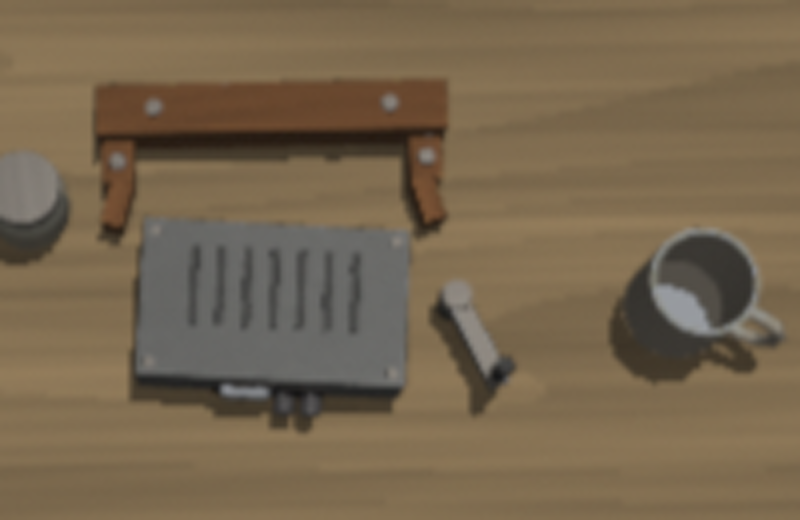

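Crop: the supply's top corners are at about (145,218), (410,230), (403,388) and (135,376). Its right end is farther back. The fence's lower edge runs from (97,138) to (446,134). The latch pivot is at (457,293) and the pin at (503,368). I'll work these out in metres.

```bash
python3 - <<'E'
from h import *
z=np.load("pics/top0.npz"); p,d=z["p"],z["d"]; W=cloud(p,d,z)
# vertical scan edges: supply/fence from depth masks
g=lambda u,v,h: ray(200+(u+.5)/4-.5,100+(v+.5)/4-.5,h,z)*1000
sup=[g(145,218,.0567),g(410,230,.0567),g(403,382,.0567),g(135,376,.0567)]
print("sup",np.round(sup,1)[:,:2].tolist())
def fit(c0,c1,r0,r1,zl,zh,which):
    P=[]
    for c in range(c0,c1):
        col=W[r0:r1,c]; m=(col[:,2]>zl)&(col[:,2]<zh)
        if m.any():
            q=col[m]; P.append(q[np.argmin(q[:,0])] if which=="near" else q[np.argmax(q[:,0])])
    P=np.array(P); k=np.polyfit(P[:,1],P[:,0],1); r=P[:,0]-np.polyval(k,P[:,1])
    k=np.polyfit(P[abs(r)<.003,1],P[abs(r)<.003,0],1)
    print(which,"slope",k[0],"yaw deg",np.degrees(np.arctan(-k[0])),"x at y=.04",np.polyval(k,.04),"std",r.std()); return P
fit(240,298,112,143,.037,.055,"near"); P=fit(226,310,112,143,.037,.055,"far"); print("fence y",P[:,1].min(),P[:,1].max())
fit(240,298,140,210,.05,.062,"far");fit(240,298,140,210,.05,.062,"near")
# screws on cleats (z~.03), pivot top
print("cleat inner L/R",g(133,150,.032)[:2],g(409,150,.032)[:2],"pivot",g(457,293,.045)[:2],"pin",g(503,368,.081)[:2])
E
```

```text
sup [[620.5, 134.6], [607.5, -63.3], [492.3, -53.4], [500.6, 143.6]]
near slope -0.0008395577678396666 yaw deg 0.04810310545269842 x at y=.04 0.6917644843292383 std 0.0008148582592368448
far slope -0.004130714874016124 yaw deg 0.2366711825677206 x at y=.04 0.7298143401008013 std 0.0015856370543204607
fence y -0.09050779711710108 0.16332518274181634
far slope 0.0775992271142842 yaw deg -4.437216024650059 x at y=.04 0.6147372799931283 std 0.0012055180205785502
near slope 0.06950218441032811 yaw deg -3.975788306365126 x at y=.04 0.4957611492285073 std 0.0029313258102879555
cleat inner L/R [681.32817395 143.64989731] [677.4120773  -68.24814929] pivot [561.26107372 -97.98292233] pin [ 496.93615332 -123.30451275]
```

```bash
python3 -m pendant '[[1.5,-1.5,0,1,1],[3,-3,0,2,1],[4.5,-4.5,0,3,1],[6,-6,0,3.8,1],[6,-6,0,3.8,1]]' 20; python3 -c "
from workcell import manip;o=manip.get_obs();print(o['clock'],o['position'],o['ee_rot'],o['ft_force'])"
```

```text
clock: 0.78
position: [0.3612, -0.2841, 0.1937]
ee_rot: [1.0, 0.0, 0.0, 0.0]
ft_force: [1.0, -0.6, 1.1]
grip_width: 0.001
0.775 [ 0.3612162  -0.28414467  0.19366931] [9.99999930e-01 3.20011780e-04 4.04754438e-05 1.88030378e-04] [ 1.04947409 -0.63478877  1.12860374]
```

```bash
python3 -m pendant '[[0.5,-1.4,0,0,1],[1,-2.8,0,0,1],[1.5,-4.2,0,0,1],[1.7,-5.6,0,0,1],[1.7,-5.6,0,0,1]]'; python3 - <<'E'
from workcell import *
from h import *
o=manip.get_obs(); c=get_calibration("wrist"); p,d=camera("wrist"); print(o['clock'],o['position'],o['ft_force'])
np.savez("pics/wrist1.npz",p=p,d=d,**c); cv2.imwrite("pics/wrist1.png",p[:,:,::-1])
W=cloud(p,d,c); print(np.nanmedian(W[(W[...,2]<.01)],axis=0))
m=(W[...,2]>.05)&(W[...,2]<.062); q=W[m]; print(len(q),q.min(0),q.max(0))
E
```

```text
clock: 1.4
position: [0.4289, -0.0578, 0.1939]
ee_rot: [1.0, 0.004, 0.0, -0.0]
ft_force: [-0.3, -1.1, -0.4]
grip_width: -0.004
1.4 [ 0.42885736 -0.05778226  0.19388576] [-0.30863676 -1.08731651 -0.35363558]
[ 0.41576274 -0.12690331  0.00046044]
32731 [ 0.24002028 -0.33265767  0.05000409] [0.6063076  0.3050796  0.06199253]
```

View pics/wrist1.png

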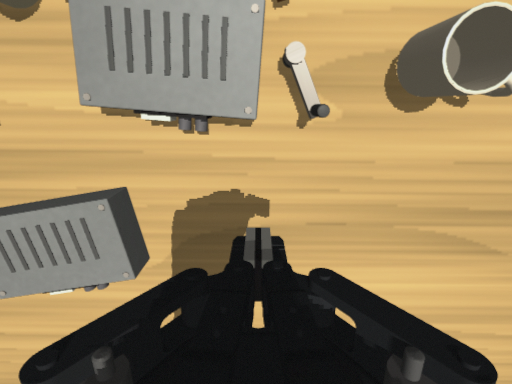

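```bash
python3 - <<'E'
from h import *
z=np.load("pics/wrist1.npz"); p,d=z["p"],z["d"]; W=cloud(p,d,z)
t=np.array([.429,-.058,.194]); Q=W-t
m=(p.max(2)<60)|(p.max(2)<120)
for lo in np.arange(-.01,.12,.01):
    s=(Q[...,2]>lo)&(Q[...,2]<lo+.01)&(abs(Q[...,0])<.1)&(abs(Q[...,1])<.13)
    q=Q[s]
    if len(q): print(round(lo,2),len(q),"x",q[:,0].min().round(3),q[:,0].max().round(3),"y",q[:,1].min().round(3),q[:,1].max().round(3))
T=np.load("pics/top0.npz");V=cloud(T["p"],T["d"],T); q=V[225:290,165:250].reshape(-1,3); q=q[(q[:,2]>.05)&(q[:,2]<.065)]
print(cv2.boxPoints(cv2.minAreaRect(q[:,:2].astype(np.float32))))
# supply near edge & corners from wrist image
for n,(u,v) in dict(nl=(81,104),nr=(255,119)).items(): print(n,ray(u,v,.055,z))
for n,(u,v,h) in dict(pin=(321,110,.08),piv=(295,52,.044)).items(): print(n,ray(u,v,h,z))
E
```

```text
0.04 252 x 0.006 0.011 y -0.013 0.014
0.05 488 x 0.005 0.011 y -0.013 0.014
0.06 559 x 0.005 0.011 y -0.013 0.014
0.07 705 x -0.012 0.013 y -0.017 0.019
0.08 2193 x -0.013 0.014 y -0.035 0.036
0.09 5146 x -0.011 0.014 y -0.042 0.043
0.1 5254 x -0.011 0.018 y -0.051 0.052
0.11 9173 x -0.01 0.018 y -0.059 0.06
[[0.2303144  0.30624574]
 [0.26517972 0.10934854]
 [0.3921468  0.13183105]
 [0.35728148 0.32872826]]
nl [0.50373991 0.14181409 0.055     ]
nr [ 0.48899723 -0.05402331  0.055     ]
pin [ 0.49996214 -0.12307754  0.08      ]
piv [ 0.56041205 -0.09765624  0.044     ]
```

The wrist picture confirms the choice: the panel with its meter and two knobs is at (175,118), and the near corners are at (81,104) and (255,119). The pivot is at (295,52) and the pin at (321,110). The shut fingers are slim (±13 mm) up to 80 mm above the tip. Descending now.

```bash
python3 -m pendant '[[0,0,1.2,0,1],[0,0,2.4,0,1],[0,0,3.6,0,1],[0,0,4.25,0,1],[0,0,4.25,0,1]]'; python3 -m pendant '[[0.15,0,0,0,1],[0.3,0,0,0,1],[0.45,0,0,0,1],[0.5,0,0,0,1],[0.5,0,0,0,1]]'
```

```text
clock: 2.08
position: [0.4266, -0.0628, 0.0222]
ee_rot: [1.0, 0.0, -0.002, -0.0]
ft_force: [0.8, 0.9, 0.5]
grip_width: 0.0
clock: 2.7
position: [0.4485, -0.062, 0.0238]
ee_rot: [1.0, 0.001, 0.0, -0.0]
ft_force: [0.1, 0.4, 1.1]
grip_width: 0.002
```

```bash
python3 -m pendant '[[0,-0.3,0,0,1],[0.2,-0.65,0,0,1],[0.4,-0.65,0,0,1],[0.5,-0.65,0,0,1],[0.5,-0.65,0,0,1]]'; python3 -m pendant '[[0.05,0,0,0,1],[0.1,0,0,0,1],[0.15,0,0,0,1],[0.2,0,0,0,1],[0.25,0,0,0,1]]'
```

```text
clock: 3.32
position: [0.4684, -0.0363, 0.0236]
ee_rot: [1.0, 0.001, -0.0, -0.0]
ft_force: [0.0, 0.3, -0.4]
grip_width: 0.003
clock: 3.95
position: [0.4785, -0.036, 0.0237]
ee_rot: [1.0, 0.001, 0.0, 0.0]
ft_force: [0.1, -0.0, 0.2]
grip_width: 0.001
```

```bash
python3 -m pendant '[[0.04,0,0,0,1],[0.08,0,0,0,1],[0.12,0,0,0,1],[0.16,0,0,0,1],[0.2,0,0,0,1]]'; python3 -m pendant '[[0.04,0,0,0,1],[0.08,0,0,0,1],[0.12,0,0,0,1],[0.16,0,0,0,1],[0.2,0,0,0,1]]'
```

```text
clock: 4.58
position: [0.4865, -0.0359, 0.0237]
ee_rot: [1.0, 0.001, 0.0, 0.0]
ft_force: [-0.3, -0.3, 0.6]
grip_width: 0.001
clock: 5.2
position: [0.4945, -0.0359, 0.0237]
ee_rot: [1.0, 0.001, 0.0, 0.0]
ft_force: [0.1, -0.5, 0.5]
grip_width: 0.003
```

```bash
python3 - <<'E'
from workcell import *
from h import *
o=manip.get_obs(); c=get_calibration("wrist"); p,d=camera("wrist"); print(o['clock'],o['position'],o['ft_force'])
np.savez("pics/wrist2.npz",p=p,d=d,**c); cv2.imwrite("pics/wrist2.png",p[:,:,::-1])
print(pix([.4945,-.036,.0237],c))
W=cloud(p,d,c); q=W[(W[...,2]>.05)&(W[...,2]<.06)]; print(q.min(0),q.max(0))
E
```

```text
5.2 [ 0.49451975 -0.0359446   0.02373401] [ 0.14534337 -0.54220355  0.51538767]
(np.float64(257.95676705944965), np.float64(215.37448672332152))
[ 0.37186274 -0.12902046  0.05000207] [0.61842549 0.15611717 0.05998601]
```

View pics/wrist2.png

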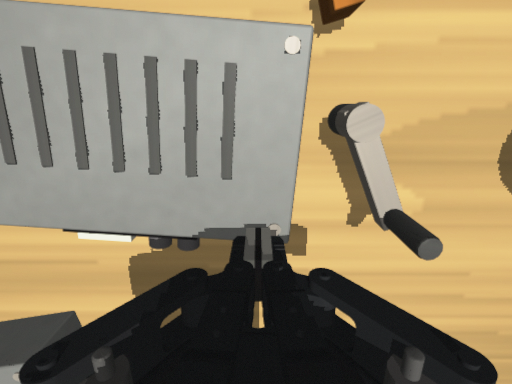

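```bash
python3 - <<'E'
from h import *
z=np.load("pics/wrist2.npz"); W=cloud(z["p"],z["d"],z)
for (u,v) in [(287,237),(200,232),(110,229)]: print(ray(u,v,.055,z))
P=[]
for u in list(range(20,235,3))+list(range(280,286)):
    col=W[150:260,u]; q=col[(abs(col[:,2]-.055)<.004)]; q=q[q[:,0].argmin()]; P.append(q)
P=np.array(P);k=np.polyfit(P[:,1],P[:,0],1); print(k,np.polyval(k,-.036),P[:,2].mean())
for v in range(205,262,4): print(v,W[v,258].round(4), W[v,250].round(4))
E
```

```text
[ 0.49351665 -0.05374942  0.055     ]
[ 0.49683029 -0.00073686  0.055     ]
[0.49877242 0.05366503 0.055     ]
[0.06369072 0.49361243] 0.49131956907865754 0.05492862698180043
205 [ 0.5149 -0.036   0.0562] [ 0.5145 -0.0313  0.0552]
209 [ 0.5119 -0.036   0.0551] [ 0.5123 -0.0313  0.0559]
213 [ 0.5097 -0.036   0.0558] [ 0.5095 -0.0312  0.0553]
217 [ 0.5071 -0.036   0.0559] [ 0.5075 -0.0313  0.0566]
221 [ 0.5037 -0.036   0.054 ] [ 0.5042 -0.0312  0.0552]
225 [ 0.5017 -0.036   0.0554] [ 0.5013 -0.0312  0.0546]
229 [ 0.505  -0.036   0.0676] [ 0.5052 -0.0316  0.068 ]
233 [ 0.5053 -0.036   0.0731] [ 0.5049 -0.0317  0.0723]
237 [ 0.505 -0.036  0.077] [ 0.5052 -0.0318  0.0775]
241 [ 0.5053 -0.036   0.082 ] [ 0.5048 -0.0319  0.0811]
245 [ 0.5051 -0.036   0.0857] [ 0.5049 -0.032   0.0852]
249 [ 0.5054 -0.036   0.0901] [ 0.5052 -0.0322  0.0897]
253 [ 0.5056 -0.036   0.094 ] [ 0.505  -0.0322  0.093 ]
257 [ 0.5047 -0.036   0.096 ] [ 0.5052 -0.0323  0.0968]
261 [ 0.5044 -0.036   0.0987] [ 0.505  -0.0324  0.0997]
```

```bash
python3 - <<'E'
from workcell import *
from h import *
c=get_calibration("scene"); p,d=camera("scene")
np.savez("pics/scene2.npz",p=p,d=d,**c); cv2.imwrite("pics/scene2.png",cv2.resize(p[120:270,130:330,::-1],None,fx=4,fy=4,interpolation=cv2.INTER_CUBIC))
print("tcp px",pix([.4945,-.036,.0237],c),"crop",[(a-b)*4 for a,b in zip(pix([.4945,-.036,.0237],c),(130,120))])
print("tcp+40",[(a-b)*4 for a,b in zip(pix([.4945,-.036,.0637],c),(130,120))])
z=np.load("pics/wrist2.npz")
for dz in (0,.02,.04): print(dz,pix([.5055,-.036,.0237+dz],z))
print(z["position"],R.from_quat(z["rotation"]).as_matrix())
E
```

```text
tcp px (np.float64(211.72081848005922), np.float64(214.15943276154294)) crop [np.float64(326.8832739202369), np.float64(376.6377310461718)]
tcp+40 [np.float64(322.09271675336845), np.float64(345.4374155918588)]
0 (np.float64(257.9776104117164), np.float64(201.0219178786305))
0.02 (np.float64(257.9994946790997), np.float64(211.75498413566217))
0.04 (np.float64(258.0268052683734), np.float64(225.1493719421014))
[ 0.57125472 -0.03578409  0.20426699] [[ 1.10002432e-03 -9.53633385e-01 -3.00968697e-01]
 [-9.99999385e-01 -1.09235851e-03 -1.93754709e-04]
 [-1.43994759e-04  3.00968725e-01 -9.53634000e-01]]
```

View pics/scene2.png

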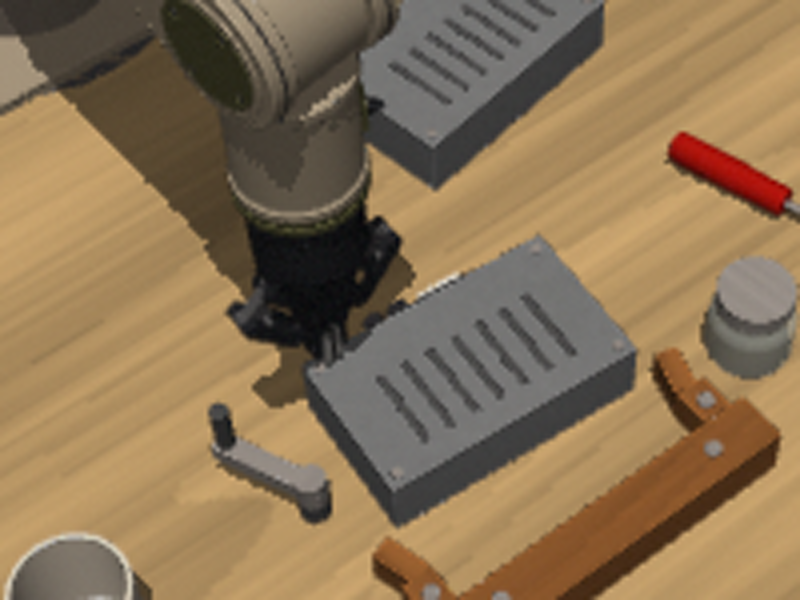

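```bash
python3 - <<'E'
from h import *
z=np.load("pics/scene2.npz"); W=cloud(z["p"],z["d"],z)
for v in range(198,216): print(v,[ (W[v,u].round(3).tolist(), int(z["p"][v,u].mean())) for u in (209,211,213)])
z=np.load("pics/wrist1.npz"); W=cloud(z["p"],z["d"],z)
for v in range(220,262,4): print(v,z["d"][v,252].round(4),(W[v,252]-[.429,-.058,.194]).round(4))
E
```

```text
198 [([0.513, -0.047, 0.136], 14), ([0.513, -0.041, 0.13], 14), ([0.509, -0.032, 0.117], 12)]
199 [([0.514, -0.047, 0.133], 17), ([0.5, -0.034, 0.104], 16), ([0.508, -0.032, 0.112], 11)]
200 [([0.509, -0.045, 0.121], 17), ([0.509, -0.039, 0.115], 10), ([0.506, -0.032, 0.104], 17)]
201 [([0.509, -0.045, 0.115], 15), ([0.507, -0.039, 0.107], 13), ([0.503, -0.031, 0.096], 42)]
202 [([nan, nan, nan], 17), ([0.509, -0.04, 0.106], 19), ([0.504, -0.031, 0.092], 38)]
203 [([0.51, -0.047, 0.109], 15), ([0.506, -0.039, 0.097], 41), ([0.505, -0.033, 0.09], 36)]
204 [([0.51, -0.048, 0.105], 15), ([0.509, -0.041, 0.098], 60), ([0.506, -0.034, 0.087], 35)]
205 [([0.506, -0.046, 0.094], 16), ([0.508, -0.041, 0.091], 74), ([0.508, -0.035, 0.086], 33)]
206 [([0.502, -0.045, 0.083], 14), ([0.506, -0.041, 0.084], 74), ([0.506, -0.035, 0.078], 25)]
207 [([0.505, -0.046, 0.083], 15), ([0.507, -0.042, 0.081], 71), ([0.507, -0.035, 0.075], 26)]
208 [([0.503, -0.046, 0.075], 16), ([0.508, -0.042, 0.078], 71), ([0.508, -0.036, 0.072], 35)]
209 [([0.502, -0.046, 0.069], 25), ([0.506, -0.042, 0.069], 70), ([0.
[... 286 characters left out ...]
0.507, -0.037, 0.051], 117)]
213 [([0.504, -0.049, 0.053], 106), ([0.507, -0.044, 0.053], 116), ([0.513, -0.041, 0.057], 116)]
214 [([0.506, -0.05, 0.053], 118), ([0.51, -0.046, 0.053], 117), ([0.512, -0.041, 0.051], 118)]
215 [([0.509, -0.052, 0.054], 119), ([0.515, -0.049, 0.058], 118), ([0.518, -0.045, 0.057], 119)]
220 0.4078 [-0.0903  0.0083 -0.1945]
224 0.4083 [-0.0962  0.0082 -0.1932]
228 0.1522 [0.01   0.0036 0.0418]
232 0.1457 [0.0108 0.0035 0.0484]
236 0.1427 [0.0101 0.0034 0.0518]
240 0.1377 [0.0105 0.0033 0.0569]
244 0.1348 [0.01   0.0032 0.0601]
248 0.1292 [0.011  0.0031 0.0657]
252 0.1271 [0.0102 0.0031 0.0681]
256 0.1238 [0.0102 0.003  0.0715]
260 0.1193 [0.011  0.0029 0.0761]
```

Disagreement: both the wrist and scene depth show the fingertip ending about 40 mm above the reported TCP. It is hovering above the supply's top near edge, which also explains why there is no contact force. I'll back off and look from free space before going lower.

```bash
python3 -m pendant '[[-0.3,0,0,0,1],[-0.6,0,0,0,1],[-0.85,0,0,0,1],[-0.85,0,0,0,1],[-0.85,0,0,0,1]]'; python3 - <<'E'
from workcell import *
from h import *
o=manip.get_obs(); t=o['position']; print(t,o['joint_pos'])
c=get_calibration("wrist"); p,d=camera("wrist"); W=cloud(p,d,c)
np.savez("pics/wrist3.npz",p=p,d=d,**c);
for v in range(200,250,4): print(v,(W[v,252]-t).round(4),W[v,252].round(4))
P=[]
for u in range(20,285,3):
    col=W[60:235,u]; q=col[(abs(col[:,2]-.055)<.004)]
    if len(q): P.append(q[q[:,0].argmin()])
P=np.array(P);k=np.polyfit(P[:,1],P[:,0],1); print(k,np.polyval(k,-.036),P[:,1].min())
c=get_calibration("scene"); p,d=camera("scene")
np.savez("pics/scene3.npz",p=p,d=d,**c); cv2.imwrite("pics/scene3.png",cv2.resize(p[140:270,150:310,::-1],None,fx=5,fy=5,interpolation=cv2.INTER_CUBIC))
for dz in (0,.04): print([(a-b)*5 for a,b in zip(pix(t+[0,0,dz],c),(150,140))])
cv2.imwrite("pics/wrist3.png",np.load("pics/wrist3.npz")["p"][:,:,::-1])
E
```

```text
clock: 5.92
position: [0.4607, -0.0361, 0.0239]
ee_rot: [1.0, 0.001, 0.0, 0.0]
ft_force: [0.6, -0.3, 0.2]
grip_width: -0.005
[ 0.46068502 -0.03610053  0.02393007] [ 0.51061759  0.20202683 -0.568621    2.03877671  0.13501164  0.93558959
 -1.69811391]
200 [ 0.0038  0.0047 -0.0222] [ 0.4645 -0.0314  0.0017]
204 [-0.0002  0.0047 -0.0238] [ 4.605e-01 -3.140e-02  2.000e-04]
208 [-0.0034  0.0047 -0.0232] [ 0.4573 -0.0314  0.0007]
212 [-0.007   0.0047 -0.0235] [ 0.4537 -0.0314  0.0005]
216 [-0.0109  0.0048 -0.0245] [ 0.4498 -0.0313 -0.0005]
220 [-0.0135  0.0047 -0.0223] [ 0.4472 -0.0314  0.0017]
224 [-0.0178  0.0048 -0.0239] [ 4.429e-01 -3.130e-02  1.000e-04]
228 [0.0108 0.0033 0.0433] [ 0.4715 -0.0328  0.0672]
232 [0.0111 0.0032 0.0488] [ 0.4717 -0.0329  0.0727]
236 [0.0105 0.0031 0.0523] [ 0.4712 -0.033   0.0762]
240 [0.01   0.003  0.0558] [ 0.4707 -0.0331  0.0797]
244 [0.0102 0.003  0.0603] [ 0.4709 -0.0331  0.0842]
248 [0.0103 0.0029 0.0643] [ 0.471  -0.0332  0.0883]
[0.07146634 0.49286311] 0.49029032048164345 -0.051210808264632694
[np.float64(274.3133518185409), np.float64(331.1233881283699)]
[np.float64(267.57284045468623), np.float64(291.6255326327334)]
```

View pics/scene3.png

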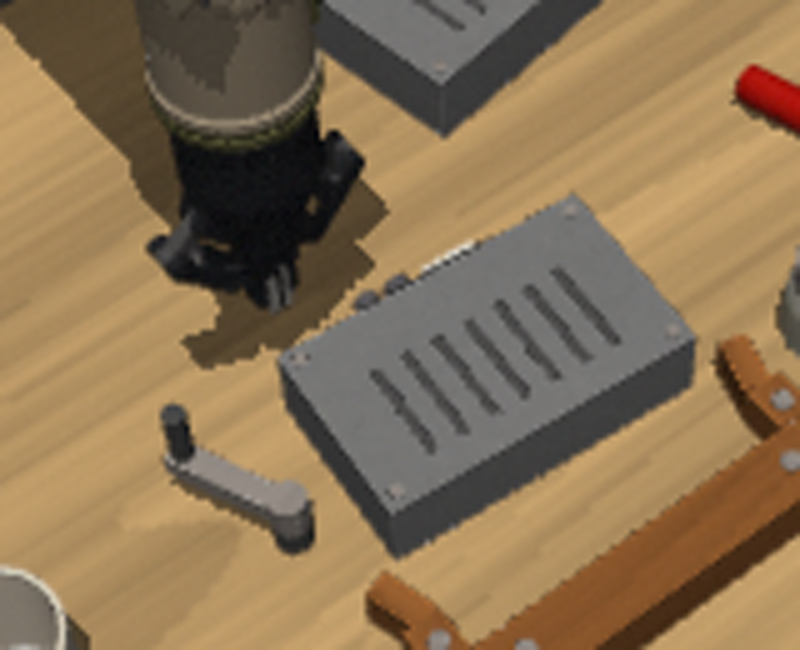

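View pics/wrist3.png

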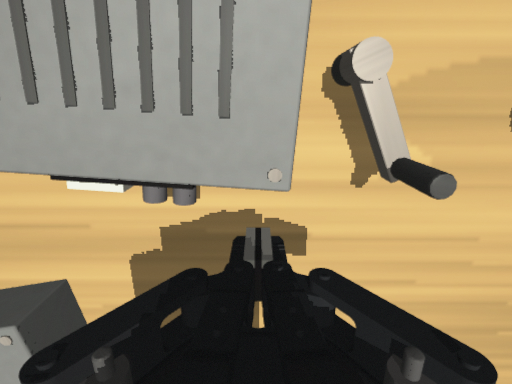

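Confirmed from free space: the tip in the scene crop at (278,308) is well above the bench, and the reported TCP would project to (274,331). The supply has not moved. I'll lower in small steps, checking tip height by camera and force.

```bash
cat > tip.py <<'E'
from workcell import *
from h import *
import sys
o=manip.get_obs(); t=o['position']
c=get_calibration("wrist"); p,d=camera("wrist"); W=cloud(p,d,c)
Q=W-t
s=(abs(Q[...,0])<.016)&(abs(Q[...,1])<.012)&(Q[...,2]>.01)
q=W[s]; print("t",o["clock"],t.round(4),"f",o["ft_force"].round(1),"finger lowest z",np.sort(q[:,2])[:200:40].round(4),"front x",np.percentile(q[q[:,2]<t[2]+.06,0],95).round(4),"y",(q[q[:,2]<t[2]+.06,1].min()).round(4),q[q[:,2]<t[2]+.06,1].max().round(4))
n=sys.argv[1]; np.savez(f"pics/{n}.npz",p=p,d=d,**c); cv2.imwrite(f"pics/{n}.png",p[:,:,::-1])
P=[]
for u in range(5,505,3):
    col=W[:,u]; q=col[(abs(col[:,2]-.055)<.004)&(col[:,0]>.45)&(col[:,1]>-.09)&(col[:,1]<.17)]
    if len(q): P.append(q[q[:,0].argmin()])
P=np.array(P)
if len(P)>10:
    k=np.polyfit(P[:,1],P[:,0],1); r=abs(P[:,0]-np.polyval(k,P[:,1])); g=r<max(np.median(r)*3,.001); k=np.polyfit(P[g,1],P[g,0],1)
    print("near edge slope",k[0].round(4),"x at y=-.04",np.polyval(k,-.04).round(4),"y range",P[:,1].min().round(4),P[:,1].max().round(4))
E
python3 -m pendant '[[0,0,0.2,0,1],[0,0,0.4,0,1],[0,0,0.6,0,1],[0,0,0.6,0,1],[0,0,0.6,0,1]]'; python3 tip.py w4
```

```text
clock: 6.65
position: [0.4605, -0.0359, -0.0003]
ee_rot: [1.0, 0.001, 0.0, -0.0]
ft_force: [-0.7, 0.4, 0.8]
grip_width: -0.001
t 6.65 [ 4.605e-01 -3.590e-02 -3.000e-04] f [-0.7  0.4  0.8] finger lowest z [0.0414 0.0439 0.0452 0.0465 0.0474] front x 0.4714 y -0.0479 -0.024
near edge slope 0.0674 x at y=-.04 0.4904 y range -0.0606 0.086
```

The reported TCP is at z≈0 with no contact force, while the camera puts the tip at 0.041. So the tip sits about 41 mm above the reported TCP, and I'll use that from here.

```bash
python3 -m pendant '[[0,0,0.15,0,1],[0,0,0.3,0,1],[0,0,0.45,0,1],[0,0,0.45,0,1]]'; python3 -m pendant '[[0.1,0,0,0,1],[0.2,0,0,0,1],[0.25,0,0,0,1],[0.3,0,0,0,1],[0.34,0,0,0,1]]';  python3 -m pendant '[[0.03,0,0,0,1],[0.06,0,0,0,1],[0.1,0,0,0,1],[0.13,0,0,0,1],[0.16,0,0,0,1]]';
```

```text
clock: 7.2
position: [0.4599, -0.0359, -0.0189]
ee_rot: [1.0, 0.001, -0.001, -0.0]
ft_force: [-0.4, -0.0, -0.5]
grip_width: 0.002
clock: 7.82
position: [0.4741, -0.036, -0.0183]
ee_rot: [1.0, 0.001, 0.0, 0.0]
ft_force: [0.0, -0.3, 0.3]
grip_width: -0.002
clock: 8.45
position: [0.4789, -0.0361, -0.0187]
ee_rot: [1.0, 0.001, -0.002, 0.0]
ft_force: [-7.4, -0.8, 5.4]
grip_width: -0.001
```

```bash
python3 -m pendant '[[0.03,0,0,0,1],[0.07,0,0,0,1],[0.1,0,0,0,1],[0.14,0,0,0,1],[0.17,0,0,0,1]]';  python3 -m pendant '[[0.04,0,0,0,1],[0.08,0,0,0,1],[0.12,0,0,0,1],[0.16,0,0,0,1],[0.2,0,0,0,1]]'; python3 tip.py w5
```

```text
clock: 9.07
position: [0.4853, -0.0371, -0.0189]
ee_rot: [1.0, 0.0, -0.002, 0.001]
ft_force: [-7.7, -4.9, 4.0]
grip_width: 0.001
clock: 9.7
position: [0.4933, -0.0371, -0.019]
ee_rot: [1.0, 0.0, -0.002, 0.001]
ft_force: [-7.0, -3.5, 1.6]
grip_width: -0.0Traceback (most recent call last):
  File "tip.py", line 8, in <module>
    q=W[s]; print("t",o["clock"],t.round(4),"f",o["ft_force"].round(1),"finger lowest z",np.sort(q[:,2])[:200:40].round(4),"front x",np.percentile(q[q[:,2]<t[2]+.06,0],95).round(4),"y",(q[q[:,2]<t[2]+.06,1].min()).round(4),q[q[:,2]<t[2]+.06,1].max().round(4))
                                                                                                                                     ~~~~~~~~~~~~~^^^^^^^^^^^^^^^^^^^^^^^^^
    return _quantile_unchecked(
        a, q, axis, out, overwrite_input, method, keepdims, weights)
    return _ureduce(a,
                    func=_quantile_ureduce_func,
    ...<5 lines>...
                    overwrite_input=overwrite_input,
                    method=method)
    r = func(a, **kwargs)
    result = _quantile(arr,
                       quantiles=q,
    ...<2 lines>...
                       out=out,
                       weights=wgt)
    slices_having_nans = np.isnan(arr[-1, ...])
                                  ~~~^^^^^^^^^
IndexError: index -1 is out of bounds for axis 0 with size 0
```

```bash
cat > look.py <<'E'
from workcell import *
from h import *
import sys
n=sys.argv[1]
o=manip.get_obs(); t=o['position']; print("t",o["clock"],t.round(4),"f",o["ft_force"].round(1))
def line(P):
    P=np.array(P); k=np.polyfit(P[:,0],P[:,1],1)
    for _ in range(3):
        r=abs(P[:,1]-np.polyval(k,P[:,0])); g=r<max(2*np.median(r),.0008); k=np.polyfit(P[g,0],P[g,1],1)
    return k
for cam in ("top","wrist"):
    c=get_calibration(cam); p,d=camera(cam); W=cloud(p,d,c)
    np.savez(f"pics/{n}{cam}.npz",p=p,d=d,**c); cv2.imwrite(f"pics/{n}{cam}.png",p[:,:,::-1])
    g=(abs(W[...,2]-.0555)<.0045)&(W[...,0]>.45)&(W[...,0]<.69)&(W[...,1]>-.08)&(W[...,1]<.17)
    g=cv2.morphologyEx(g.astype(np.uint8),cv2.MORPH_OPEN,np.ones((3,3)))>0
    far=[];near=[]
    for u in range(p.shape[1]):
        q=W[g[:,u],u]
        if len(q)>8:
            a=q[q[:,0].argmax()]; b=q[q[:,0].argmin()]; far.append((a[1],a[0])); near.append((b[1],b[0]))
    rt=[];
    for v in range(p.shape[0]):
        q=W[v,g[v]]
        if len(q)>8: a=q[q[:,1].argmin()]; rt.append((a[0],a[1]))
    if cam=="top":
        k=line(far); print("top far edge: yaw",np.degrees(np.arctan(-k[0])).round(2),"x at y=.137",np.polyval(k,.137).round(4),"y=-.063",np.polyval(k,-.063).round(4), "n",len(far))
    else:
        k=line(near); print("wrist near edge: yaw",np.degrees(np.arctan(-k[0])).round(2),"x at y=.113",np.polyval(k,.113).round(4),"y=-.039",np.polyval(k,-.039).round(4),"n",len(near))
    k=line(rt); print(cam,"right side: yaw",np.degrees(np.arctan(k[0])).round(2),"y at x=.55",np.polyval(k,.55).round(4))
E
python3 look.py a1
```

```text
t 9.75 [ 0.4935 -0.0371 -0.019 ] f [-5.8 -3.4  0.3]
top far edge: yaw -2.54 x at y=.137 0.6204 y=-.063 0.6116 n 48
top right side: yaw -8.46 y at x=.55 0.0073
wrist near edge: yaw 0.85 x at y=.113 0.5031 y=-.039 0.5054 n 311
wrist right side: yaw 0.71 y at x=.55 -0.0554
```

```bash
python3 -m pendant '[[-0.5,0,0,0,1],[-1.0,0,0,0,1],[-1.0,-1,0,0,1],[-1,-2.2,0,0,1],[-1,-3.4,0,0,1]]';python3 -m pendant '[[0,-0.55,0,0,1],[0,-0.55,0,0,1],[0.25,-0.55,0,0,1],[0.55,-0.55,0,0,1],[0.65,-0.55,0,0,1]]'
```

```text
clock: 10.48
position: [0.4552, 0.1012, -0.0181]
ee_rot: [1.0, 0.001, 0.0, 0.0]
ft_force: [1.3, -0.4, 0.4]
grip_width: 0.002
clock: 11.1
position: [0.4822, 0.1212, -0.0183]
ee_rot: [1.0, -0.0, 0.0, -0.0]
ft_force: [-0.3, -0.3, -0.2]
grip_width: -0.002
```

```bash
python3 -m pendant '[[0.06,0,0,0,1],[0.12,0,0,0,1],[0.16,0,0,0,1],[0.2,0,0,0,1],[0.24,0,0,0,1]]';python3 -m pendant '[[0.04,0,0,0,1],[0.08,0,0,0,1],[0.12,0,0,0,1],[0.16,0,0,0,1],[0.2,0,0,0,1]]';python3 -m pendant '[[0.05,0,0,0,1],[0.1,0,0,0,1],[0.15,0,0,0,1],[0.2,0,0,0,1],[0.25,0,0,0,1]]'; python3 look.py a2
```

```text
clock: 11.72
position: [0.4906, 0.1221, -0.0183]
ee_rot: [1.0, 0.001, 0.0, 0.0]
ft_force: [-0.3, 0.3, 1.2]
grip_width: 0.003
clock: 12.35
position: [0.4967, 0.1232, -0.0186]
ee_rot: [1.0, 0.002, -0.002, -0.0]
ft_force: [-8.1, 3.7, 4.2]
grip_width: 0.002
clock: 12.98
position: [0.5067, 0.1235, -0.0187]
ee_rot: [1.0, 0.002, -0.001, -0.0]
ft_force: [-7.7, 3.3, 4.1]
grip_width: -0.002
t 12.975 [ 0.5067  0.1235 -0.0187] f [-7.7  3.3  4.1]
top far edge: yaw -6.7 x at y=.137 0.6438 y=-.063 0.6203 n 33
top right side: yaw -5.44 y at x=.55 -0.0533
wrist near edge: yaw -4.22 x at y=.113 0.518 y=-.039 0.5068 n 301
wrist right side: yaw 16.01 y at x=.55 0.0191
```

View pics/a2wrist.png

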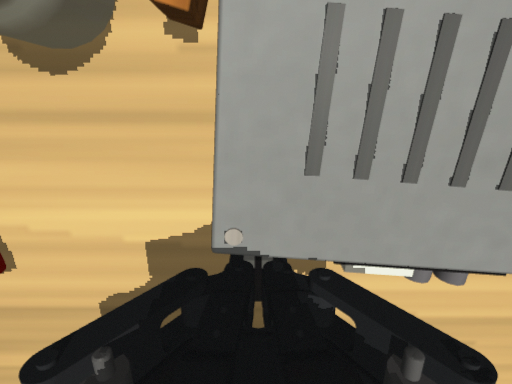

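Wrist picture: the finger is at (258,250), just inside the supply's left near corner at (214,250). The panel starts at (343,262), well clear. The left cleat tip is at (185,12), left of the supply's edge. The right end is next.

```bash
python3 - <<'E'
from h import *
z=np.load("pics/a2wrist.npz"); print([ray(u,v,.055,z)[:2].round(4) for u,v in [(214,250),(220,5)]], ray(205,28,.03,z)[:2], ray(207,0,.03,z)[:2])
E
python3 -m pendant '[[-0.5,0,0,0,1],[-1.1,0,0,0,1],[-1.1,1,0,0,1],[-1.1,2.2,0,0,1],[-1.1,3.4,0,0,1]]';python3 -m pendant '[[0,0.6,0,0,1],[0,0.6,0,0,1],[0.25,0.6,0,0,1],[0.5,0.6,0,0,1],[0.6,0.6,0,0,1]]'
```

```text
[array([0.5218, 0.143 ]), array([0.616 , 0.1366])] [0.61487497 0.14641419] [0.62519516 0.14499564]
clock: 13.7
position: [0.4649, -0.0154, -0.0181]
ee_rot: [1.0, 0.001, 0.0, 0.0]
ft_force: [0.8, -0.8, 0.8]
grip_width: -0.002
clock: 14.32
position: [0.4899, -0.0369, -0.0183]
ee_rot: [1.0, 0.002, 0.0, -0.0]
ft_force: [0.1, -0.2, -0.4]
grip_width: 0.0
```

```bash
python3 -m pendant '[[0.04,0,0,0,1],[0.08,0,0,0,1],[0.12,0,0,0,1],[0.16,0,0,0,1],[0.2,0,0,0,1]]';python3 -m pendant '[[0.05,0,0,0,1],[0.1,0,0,0,1],[0.15,0,0,0,1],[0.2,0,0,0,1],[0.25,0,0,0,1]]';python3 -m pendant '[[0.05,0,0,0,1],[0.1,0,0,0,1],[0.15,0,0,0,1],[0.2,0,0,0,1],[0.25,0,0,0,1]]'; python3 look.py a3
```

```text
clock: 14.95
position: [0.4952, -0.0382, -0.0186]
ee_rot: [1.0, 0.001, -0.002, 0.0]
ft_force: [-7.2, -1.1, 4.6]
grip_width: 0.001
clock: 15.58
position: [0.5049, -0.0392, -0.0189]
ee_rot: [1.0, 0.0, -0.002, 0.001]
ft_force: [-7.0, -3.3, 2.2]
grip_width: -0.005
clock: 16.2
position: [0.5149, -0.0392, -0.019]
ee_rot: [1.0, 0.0, -0.002, 0.001]
ft_force: [-6.0, -2.8, 2.5]
grip_width: -0.0
t 16.2 [ 0.5149 -0.0392 -0.019 ] f [-6.  -2.8  2.5]
top far edge: yaw -0.49 x at y=.137 0.6392 y=-.063 0.6374 n 51
top right side: yaw -2.09 y at x=.55 0.0052
wrist near edge: yaw 2.17 x at y=.113 0.5212 y=-.039 0.5269 n 298
wrist right side: yaw 2.18 y at x=.55 -0.0552
```

View pics/a3wrist.png

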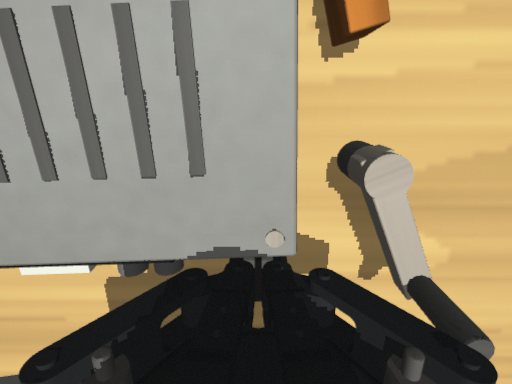

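Wrist picture: the right near corner is at (295,254), the pin at (455,320) and the right cleat tip at (357,20), with a wide gap on that side. The supply sits about 8 mm left of the bay's centre with yaw +2°. So the left push comes next, with a slight drift to the right.

```bash
python3 -m pendant '[[-0.5,0,0,0,1],[-1.0,0,0,0,1],[-1.0,-1,0,0,1],[-1,-2.2,0,0,1],[-1,-3.4,0,0,1]]';python3 -m pendant '[[0,-0.55,0,0,1],[0,-0.55,0,0,1],[0.3,-0.55,0,0,1],[0.6,-0.55,0,0,1],[0.7,-0.55,0,0,1]]'; python3 -m pendant '[[0.05,0,0,0,1],[0.1,0,0,0,1],[0.14,0,0,0,1],[0.18,0,0,0,1],[0.22,0,0,0,1]]'
```

```text
clock: 16.92
position: [0.4767, 0.0992, -0.0181]
ee_rot: [1.0, 0.0, 0.0, 0.0]
ft_force: [1.3, -0.5, -0.5]
grip_width: 0.005
clock: 17.55
position: [0.5058, 0.1191, -0.0184]
ee_rot: [1.0, -0.0, 0.0, -0.0]
ft_force: [0.7, -0.1, 0.1]
grip_width: 0.001
clock: 18.18
position: [0.5114, 0.1208, -0.0186]
ee_rot: [1.0, 0.002, -0.001, 0.0]
ft_force: [-8.7, 2.7, 4.2]
grip_width: -0.002
```

```bash
python3 -m pendant '[[0.05,0.02,0,0,1],[0.1,0.05,0,0,1],[0.15,0.07,0,0,1],[0.2,0.1,0,0,1],[0.25,0.12,0,0,1]]';python3 -m pendant '[[0.05,0.02,0,0,1],[0.1,0.05,0,0,1],[0.15,0.07,0,0,1],[0.2,0.1,0,0,1],[0.25,0.12,0,0,1]]';  python3 look.py a4;  python3 - <<'E'
from h import *
z=np.load("pics/a4wrist.npz"); W=cloud(z["p"],z["d"],z)
g=(abs(W[...,2]-.055)<.004)
for v in range(5,240,30):
    q=W[v,g[v]]; print(v,q[q[:,1].argmax()].round(4))
E
```

```text
clock: 18.8
position: [0.5213, 0.1164, -0.0189]
ee_rot: [1.0, 0.002, -0.002, -0.0]
ft_force: [-5.5, 2.6, -0.6]
grip_width: -0.002
clock: 19.42
position: [0.5313, 0.1119, -0.019]
ee_rot: [1.0, 0.002, -0.002, -0.0]
ft_force: [-6.2, 2.8, -0.2]
grip_width: -0.003
t 19.425 [ 0.5313  0.1119 -0.019 ] f [-6.2  2.8 -0.2]
top far edge: yaw 2.32 x at y=.137 0.6445 y=-.063 0.6526 n 23
top right side: yaw 1.7 y at x=.55 -0.0551
wrist near edge: yaw -4.1 x at y=.113 0.5437 y=-.039 0.5328 n 319
wrist right side: yaw 15.98 y at x=.55 0.0005
5 [0.6413 0.2003 0.0516]
35 [0.6319 0.2027 0.0519]
65 [0.6218 0.135  0.0558]
95 [0.6116 0.1358 0.0554]
125 [0.6007 0.1369 0.054 ]
155 [0.589  0.1377 0.0541]
185 [0.5764 0.1386 0.0538]
215 [0.5631 0.1395 0.0541]
```

View pics/a4wrist.png

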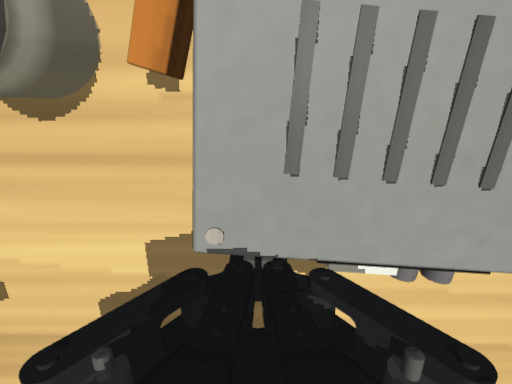

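View pics/a4top.png

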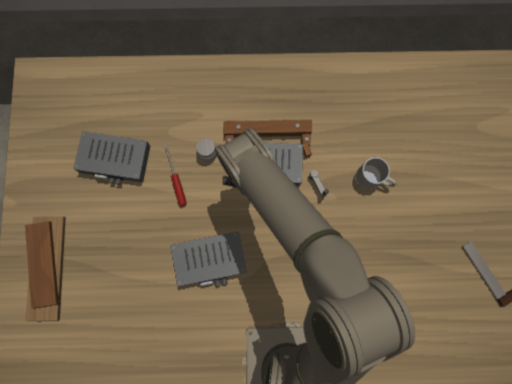

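Wrist picture: yaw is about −4°, and the left edge is at u≈195, clear of the left cleat at (160,35). The supply's centre is now at y≈0.037, on the bay's centre line. The right end is next.

```bash
python3 -m pendant '[[-0.5,0,0,0,1],[-1.0,0,0,0,1],[-1.1,1,0,0,1],[-1.1,2.2,0,0,1],[-1.1,3.4,0,0,1]]';python3 -m pendant '[[0,0.25,0,0,1],[0.2,0.25,0,0,1],[0.45,0.25,0,0,1],[0.65,0.25,0,0,1],[0.65,0.25,0,0,1]]'; python3 -m pendant '[[0.05,0,0,0,1],[0.1,0,0,0,1],[0.14,0,0,0,1],[0.18,0,0,0,1],[0.22,0,0,0,1]]'
```

```text
clock: 20.15
position: [0.4895, -0.0269, -0.0181]
ee_rot: [1.0, 0.001, 0.0, 0.0]
ft_force: [0.7, 0.3, -0.0]
grip_width: 0.003
clock: 20.78
position: [0.5163, -0.0344, -0.0184]
ee_rot: [1.0, 0.002, 0.0, -0.0]
ft_force: [0.6, -0.5, -0.4]
grip_width: -0.001
clock: 21.4
position: [0.5226, -0.0361, -0.0187]
ee_rot: [1.0, 0.001, -0.002, 0.0]
ft_force: [-8.0, -2.8, 5.4]
grip_width: 0.001
```

```bash
python3 -m pendant '[[0.05,0.02,0,0,1],[0.1,0.05,0,0,1],[0.15,0.07,0,0,1],[0.2,0.1,0,0,1],[0.25,0.12,0,0,1]]';python3 -m pendant '[[0.05,0.02,0,0,1],[0.1,0.04,0,0,1],[0.15,0.06,0,0,1],[0.2,0.08,0,0,1],[0.25,0.1,0,0,1]]';  python3 look.py a5
```

```text
clock: 22.02
position: [0.5329, -0.0404, -0.0187]
ee_rot: [1.0, 0.001, -0.002, 0.0]
ft_force: [-7.6, -0.5, 3.8]
grip_width: 0.002
clock: 22.65
position: [0.5428, -0.0444, -0.0187]
ee_rot: [1.0, 0.001, -0.002, 0.0]
ft_force: [-6.1, -0.4, 4.2]
grip_width: -0.004
t 22.65 [ 0.5428 -0.0444 -0.0187] f [-6.1 -0.4  4.2]
top far edge: yaw 3.8 x at y=.137 0.6586 y=-.063 0.6719 n 51
top right side: yaw -28.52 y at x=.55 0.0427
wrist near edge: yaw 4.67 x at y=.113 0.5423 y=-.039 0.5547 n 308
wrist right side: yaw 4.59 y at x=.55 -0.0671
```

View pics/a5wrist.png

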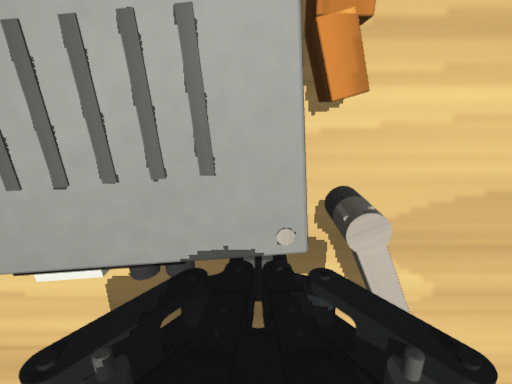

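Wrist picture: the right near corner is at (306,252), and the side runs up past the right cleat at (340,60) with a gap. Yaw is about +4.6°, centre y≈0.038. The left end is next.

```bash
python3 -m pendant '[[-0.5,0,0,0,1],[-1.1,0,0,0,1],[-1.1,-1,0,0,1],[-1.1,-2.2,0,0,1],[-1.1,-3.4,0,0,1]]';python3 -m pendant '[[0,-0.53,0,0,1],[0,-0.53,0,0,1],[0.3,-0.53,0,0,1],[0.55,-0.53,0,0,1],[0.65,-0.53,0,0,1]]'; python3 -m pendant '[[0.05,0,0,0,1],[0.1,0,0,0,1],[0.14,0,0,0,1],[0.18,0,0,0,1],[0.22,0,0,0,1]]'
```

```text
clock: 23.38
position: [0.5003, 0.0928, -0.018]
ee_rot: [1.0, 0.0, 0.0, 0.0]
ft_force: [0.7, -1.0, 0.3]
grip_width: -0.001
clock: 24.0
position: [0.5272, 0.1119, -0.0184]
ee_rot: [1.0, -0.0, 0.0, 0.0]
ft_force: [1.1, -0.5, -0.9]
grip_width: -0.002
clock: 24.62
position: [0.5331, 0.1138, -0.0185]
ee_rot: [1.0, 0.002, -0.001, -0.0]
ft_force: [-7.4, 2.0, 5.2]
grip_width: 0.002
```

```bash
python3 -m pendant '[[0.04,0,0,0,1],[0.08,0,0,0,1],[0.12,0,0,0,1],[0.16,0,0,0,1],[0.2,0,0,0,1]]';python3 -m pendant '[[0.04,0.01,0,0,1],[0.08,0.02,0,0,1],[0.12,0.03,0,0,1],[0.16,0.04,0,0,1],[0.2,0.05,0,0,1]]';  python3 look.py a6
```

```text
clock: 25.25
position: [0.5411, 0.1146, -0.0186]
ee_rot: [1.0, 0.002, -0.001, -0.0]
ft_force: [-6.8, 3.8, 2.1]
grip_width: -0.001
clock: 25.88
position: [0.5488, 0.1124, -0.0189]
ee_rot: [1.0, 0.002, -0.002, -0.0]
ft_force: [-10.1, 5.3, 2.7]
grip_width: 0.001
t 25.875 [ 0.5488  0.1124 -0.0189] f [-10.1   5.3   2.7]
top far edge: yaw -5.02 x at y=.137 0.6898 y=-.063 0.6723 n 27
top right side: yaw 9.45 y at x=.55 -0.0707
wrist near edge: yaw -1.22 x at y=.113 0.5604 y=-.039 0.5572 n 309
wrist right side: yaw 16.06 y at x=.55 -0.0036
```

View pics/a6wrist.png

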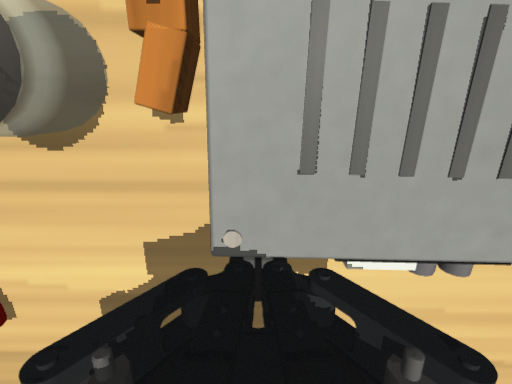

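```bash
python3 - <<'E'
from h import *
z=np.load("pics/a6wrist.npz"); W=cloud(z["p"],z["d"],z)
g=(abs(W[...,2]-.055)<.004)&(W[...,1]<.165)
for v in range(5,240,40):
    q=W[v,g[v]]; print(v,q[q[:,1].argmax()].round(4))
print(ray(199,20,.03,z),ray(188,112,.03,z))
E
python3 -m pendant '[[-0.5,0,0,0,1],[-1.0,0,0,0,1],[-1.1,1,0,0,1],[-1.1,2.2,0,0,1],[-1.1,3.4,0,0,1]]';python3 -m pendant '[[0,0.35,0,0,1],[0.2,0.35,0,0,1],[0.5,0.35,0,0,1],[0.85,0.35,0,0,1],[0.9,0.35,0,0,1]]'
```

```text
5 [0.6576 0.1314 0.055 ]
45 [0.6455 0.1317 0.0552]
85 [0.6324 0.1319 0.0542]
125 [0.6179 0.1324 0.054 ]
165 [0.6022 0.1327 0.0546]
205 [0.5848 0.1333 0.054 ]
[0.6595333  0.13781926 0.03      ] [0.62193582 0.14532821 0.03      ]
clock: 26.6
position: [0.5071, -0.0265, -0.018]
ee_rot: [1.0, 0.001, 0.0, 0.0]
ft_force: [0.4, -0.5, 0.3]
grip_width: -0.0
clock: 27.22
position: [0.5445, -0.0378, -0.0183]
ee_rot: [1.0, 0.002, 0.0, -0.0]
ft_force: [0.1, 0.2, -0.3]
grip_width: 0.0
```

```bash
python3 -m pendant '[[0.04,0,0,0,1],[0.08,0,0,0,1],[0.12,0,0,0,1],[0.16,0,0,0,1],[0.2,0,0,0,1]]';python3 -m pendant '[[0.04,0,0,0,1],[0.08,0,0,0,1],[0.12,0,0,0,1],[0.16,0,0,0,1],[0.2,0,0,0,1]]';  python3 look.py a7
```

```text
clock: 27.85
position: [0.5492, -0.04, -0.0186]
ee_rot: [1.0, 0.001, -0.002, 0.001]
ft_force: [-8.6, -2.4, 4.1]
grip_width: -0.001
clock: 28.48
position: [0.5571, -0.0406, -0.0187]
ee_rot: [1.0, 0.0, -0.002, 0.001]
ft_force: [-8.0, -4.7, 6.0]
grip_width: -0.001
t 28.475 [ 0.5571 -0.0406 -0.0187] f [-8.  -4.7  6. ]
top far edge: yaw 1.8 x at y=.137 0.6733 y=-.063 0.6796 n 48
top right side: yaw -12.64 y at x=.55 0.0197
wrist near edge: yaw 2.7 x at y=.113 0.562 y=-.039 0.5691 n 324
wrist right side: yaw 2.68 y at x=.55 -0.0682
```

View pics/a7wrist.png

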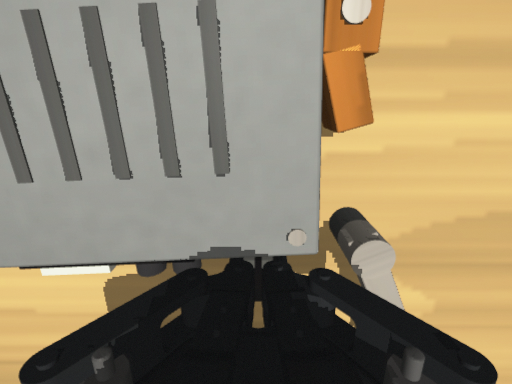

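Wrist picture: the supply's right side touches or nearly touches the right cleat at (325,60), and the right near end is about 3 mm from home. The left end is next.

```bash
python3 -m pendant '[[-0.5,0,0,0,1],[-1.1,0,0,0,1],[-1.1,-1,0,0,1],[-1.1,-2.2,0,0,1],[-1.1,-3.4,0,0,1]]';python3 -m pendant '[[0,-0.43,0,0,1],[0.1,-0.43,0,0,1],[0.4,-0.43,0,0,1],[0.7,-0.43,0,0,1],[0.8,-0.43,0,0,1]]'; python3 -m pendant '[[0.05,0,0,0,1],[0.1,0,0,0,1],[0.14,0,0,0,1],[0.18,0,0,0,1],[0.22,0,0,0,1]]'
```

```text
clock: 29.2
position: [0.5149, 0.0979, -0.018]
ee_rot: [1.0, 0.0, 0.0, 0.0]
ft_force: [0.8, -0.5, -0.5]
grip_width: 0.001
clock: 29.82
position: [0.5481, 0.1131, -0.0184]
ee_rot: [1.0, -0.0, 0.0, 0.0]
ft_force: [-0.2, -0.1, -1.0]
grip_width: -0.002
clock: 30.45
position: [0.5539, 0.1153, -0.0185]
ee_rot: [1.0, 0.002, -0.001, -0.0]
ft_force: [-6.5, 3.3, 4.0]
grip_width: -0.001
```

```bash
python3 -m pendant '[[0.03,0,0,0,1],[0.06,0,0,0,1],[0.09,0,0,0,1],[0.12,0,0,0,1],[0.12,0,0,0,1]]'; python3 -m pendant '[[0.02,0,0,0,1],[0.04,0,0,0,1],[0.06,0,0,0,1]]';  python3 look.py a8
```

```text
clock: 31.08
position: [0.5587, 0.1157, -0.0186]
ee_rot: [1.0, 0.002, -0.001, -0.0]
ft_force: [-5.3, 3.8, 2.4]
grip_width: 0.004
clock: 31.45
position: [0.5595, 0.1157, -0.0186]
ee_rot: [1.0, 0.002, -0.003, 0.0]
ft_force: [-17.2, 1.6, 12.1]
grip_width: 0.003
t 31.45 [ 0.5595  0.1157 -0.0186] f [-17.2   1.6  12.1]
top far edge: yaw -5.41 x at y=.137 0.6995 y=-.063 0.6805 n 30
top right side: yaw -4.02 y at x=.55 -0.0542
wrist near edge: yaw -0.62 x at y=.113 0.5712 y=-.039 0.5696 n 303
wrist right side: yaw 16.14 y at x=.55 -0.0038
```

The left corner hit something firm: the force rose from 5 to 17 N over 0.8 mm. Now the right end.

```bash
python3 -m pendant '[[-0.5,0,0,0,1],[-1.0,0,0,0,1],[-1.1,1,0,0,1],[-1.1,2.2,0,0,1],[-1.1,3.4,0,0,1]]';python3 -m pendant '[[0,0.43,0,0,1],[0.2,0.43,0,0,1],[0.5,0.43,0,0,1],[0.8,0.43,0,0,1],[0.85,0.43,0,0,1]]';python3 -m pendant '[[0.04,0,0,0,1],[0.08,0,0,0,1],[0.12,0,0,0,1],[0.15,0,0,0,1],[0.18,0,0,0,1]]'
```

```text
clock: 32.17
position: [0.5191, -0.0232, -0.018]
ee_rot: [1.0, 0.001, 0.0, 0.0]
ft_force: [1.8, -0.4, 0.3]
grip_width: -0.003
clock: 32.8
position: [0.5543, -0.0377, -0.0184]
ee_rot: [1.0, 0.002, 0.0, -0.0]
ft_force: [-0.5, -1.0, -0.1]
grip_width: -0.0
clock: 33.42
position: [0.5587, -0.0395, -0.0186]
ee_rot: [1.0, 0.001, -0.002, 0.0]
ft_force: [-7.5, -0.1, 4.6]
grip_width: -0.001
```

```bash
python3 -m pendant '[[0.02,0,0,0,1],[0.04,0,0,0,1],[0.06,0,0,0,1]]'; python3 -m pendant '[[0.02,0,0,0,1],[0.04,0,0,0,1]]'; python3 -m pendant '[[0.02,0,0,0,1],[0.03,0,0,0,1]]'
```

```text
clock: 33.8
position: [0.5596, -0.0397, -0.0189]
ee_rot: [1.0, 0.001, -0.003, 0.001]
ft_force: [-16.2, -1.4, 10.6]
grip_width: 0.002
clock: 34.05
position: [0.5594, -0.0397, -0.0192]
ee_rot: [1.0, 0.001, -0.005, 0.001]
ft_force: [-24.5, -1.4, 14.7]
grip_width: -0.0
clock: 34.3
position: [0.5593, -0.0397, -0.0194]
ee_rot: [1.0, 0.001, -0.006, 0.001]
ft_force: [-29.0, -1.1, 21.1]
grip_width: -0.008
```

That went harder than I wanted (29 N along x), so I'm backing off at once. Both ends stop at TCP x=0.5595, meaning both corners are firm.

```bash
python3 -m pendant '[[-0.1,0,0,0,1],[-0.5,0,0,0,1],[-1.0,0,0,0,1],[-1.0,0,0,0,1]]'; python3 look.py b1; python3 - <<'E'
from h import *
z=np.load("pics/b1wrist.npz"); W=cloud(z["p"],z["d"],z)
g=(abs(W[...,2]-.055)<.004)&(W[...,1]>-.075)&(W[...,0]>.5)
for v in range(5,190,30):
    q=W[v,g[v]]
    if len(q): print(v,q[q[:,1].argmin()].round(4))
z=np.load("pics/b1top.npz"); cv2.imwrite("pics/b1c.png",cv2.resize(z["p"][100:230,200:400,::-1],None,fx=4,fy=4,interpolation=cv2.INTER_CUBIC))
E
```

```text
clock: 34.8
position: [0.5249, -0.0394, -0.0182]
ee_rot: [1.0, 0.001, -0.0, 0.0]
ft_force: [0.5, 0.2, -0.4]
grip_width: -0.002
t 34.8 [ 0.5249 -0.0394 -0.0182] f [ 0.5  0.2 -0.4]
top far edge: yaw -0.44 x at y=.137 0.6879 y=-.063 0.6863 n 51
top right side: yaw -32.32 y at x=.55 0.0467
wrist near edge: yaw 0.05 x at y=.113 0.5704 y=-.039 0.5705 n 337
wrist right side: yaw -0.06 y at x=.55 -0.0661
5 [ 0.6351 -0.066   0.0547]
35 [ 0.6259 -0.0661  0.0547]
65 [ 0.6162 -0.0659  0.0544]
95 [ 0.6058 -0.066   0.0545]
125 [ 0.5948 -0.0661  0.0545]
155 [ 0.5828 -0.0665  0.0534]
185 [0.5693 0.0423 0.0511]
```

View pics/b1wrist.png

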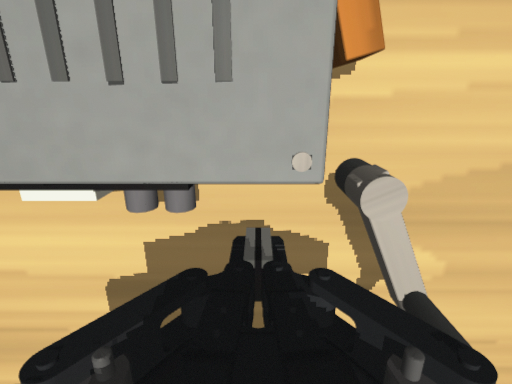

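View pics/b1c.png

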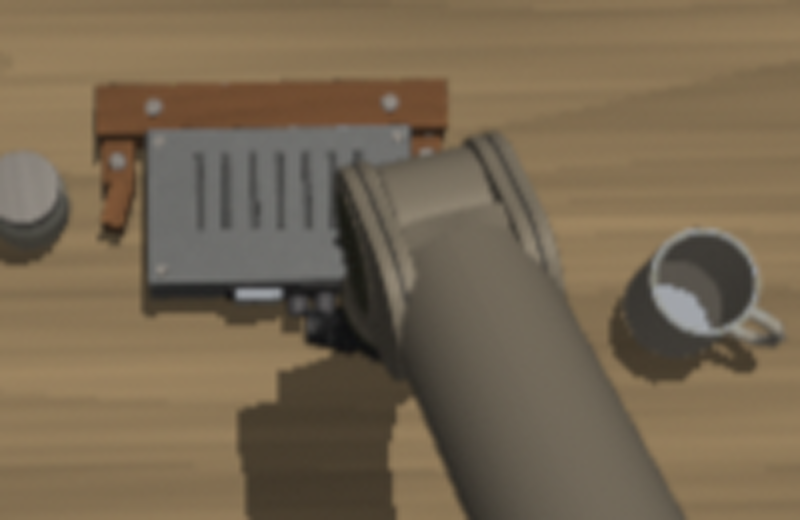

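Wrist picture: the near face is parallel to the fence (yaw 0.05°, near edge x=0.5705 along its whole width), with the right near corner at (322,183). Pivot at (385,195), pin at (430,320). The top crop shows the far edge flush with the fence at v≈130. Both ends stopped at the same TCP x, so the supply is home and I'll move on to the latch, approaching the pin from its right.

```bash
python3 -m pendant '[[-0.6,0,0,0,1],[-0.7,0,-1.2,0,1],[-0.7,1.0,-2,0,1],[-0.6,2.2,-2,0,1],[-0.55,3.0,-2,0,1]]';python3 -m pendant '[[0,0.1,0,0,1],[0,0.1,0,0,1]]'; python3 - <<'E'
from workcell import *
from h import *
o=manip.get_obs(); print(o['clock'],o['position'])
c=get_calibration("wrist"); p,d=camera("wrist"); np.savez("pics/l1.npz",p=p,d=d,**c); cv2.imwrite("pics/l1.png",p[:,:,::-1])
W=cloud(p,d,c); q=W[(W[...,2]>.06)&(W[...,2]<.086)&(abs(W[...,0]-.5)<.03)&(abs(W[...,1]+.123)<.03)]; print(len(q),q.min(0) if len(q) else 0,q.max(0) if len(q) else 0)
E
```

```text
clock: 35.52
position: [0.5049, -0.1619, 0.0625]
ee_rot: [1.0, 0.0, 0.001, 0.001]
ft_force: [0.8, 0.8, 0.4]
grip_width: -0.002
clock: 35.78
position: [0.5044, -0.1626, 0.0617]
ee_rot: [1.0, 0.001, 0.0, -0.0]
ft_force: [-0.2, -0.2, 0.2]
grip_width: -0.002
35.775 [ 0.50436864 -0.16260701  0.06173699]
524 [ 0.49295179 -0.13192695  0.06003087] [ 0.50704486 -0.1181966   0.08198806]
```

View pics/l1.png

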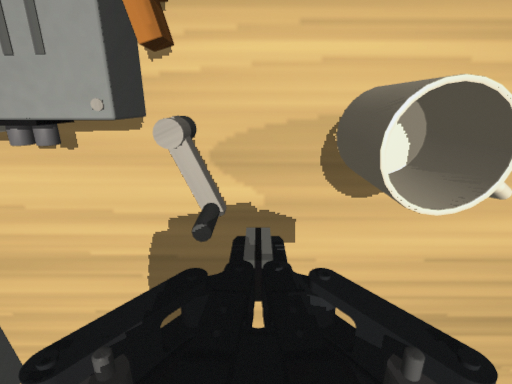

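The pin is at (205,222), centre about (0.500, −0.125), directly left of the shut fingers at (258,240). The mug at (440,145) is clear. Descend so the tip is at about 0.052.

```bash
python3 -m pendant '[[0,0,0.6,0,1],[0,0,1.27,0,1],[0,0,1.27,0,1]]'; python3 -m pendant '[[0,-0.12,0,0,1],[0,-0.25,0,0,1],[0,-0.37,0,0,1],[0,-0.5,0,0,1],[0,-0.6,0,0,1]]'; python3 -m pendant '[[0,-0.12,0,0,1],[0,-0.24,0,0,1],[0,-0.36,0,0,1],[0,-0.48,0,0,1],[0,-0.6,0,0,1]]'
```

```text
clock: 36.2
position: [0.5027, -0.1614, 0.0095]
ee_rot: [1.0, 0.002, -0.002, -0.001]
ft_force: [-0.1, 0.3, 0.6]
grip_width: -0.0
clock: 36.83
position: [0.5033, -0.1395, 0.0109]
ee_rot: [1.0, 0.001, -0.0, 0.0]
ft_force: [-2.4, -3.3, 0.1]
grip_width: -0.0
clock: 37.45
position: [0.5039, -0.1147, 0.011]
ee_rot: [1.0, 0.001, 0.0, 0.0]
ft_force: [0.2, -1.7, -0.2]
grip_width: 0.001
```

```bash
python3 -m pendant '[[0,-0.2,0,0,1],[0.05,-0.4,0,0,1],[0.1,-0.6,0,0,1],[0.15,-0.8,0,0,1],[0.2,-1.0,0,0,1]]'; python3 -m pendant '[[0.05,-0.1,0,0,1],[0.1,-0.2,0,0,1],[0.1,-0.27,0,0,1]]';python3 - <<'E'
from workcell import *
from h import *
o=manip.get_obs(); print(o['clock'],o['position'])
c=get_calibration("wrist"); p,d=camera("wrist"); np.savez("pics/l2.npz",p=p,d=d,**c); cv2.imwrite("pics/l2.png",p[:,:,::-1])
E
```

```text
clock: 38.08
position: [0.513, -0.0752, 0.0114]
ee_rot: [1.0, 0.001, 0.001, 0.0]
ft_force: [4.3, -6.8, -0.8]
grip_width: 0.005
clock: 38.45
position: [0.5181, -0.0662, 0.0118]
ee_rot: [1.0, 0.0, 0.002, 0.001]
ft_force: [10.6, -12.3, -1.5]
grip_width: -0.002
38.45 [ 0.51812558 -0.06622918  0.01177854]
```

View pics/l2.png

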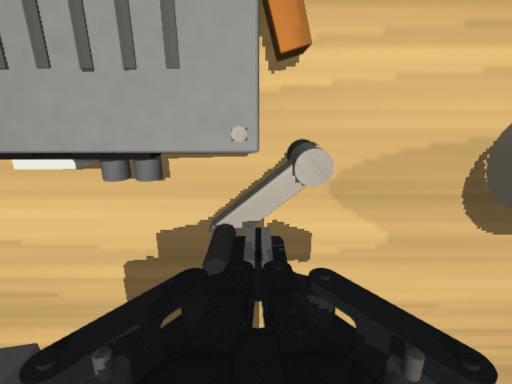

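The pin is now at about (220,250), left of the finger, and the arm has swung to roughly 45° from closed. Side-pushing is losing leverage (force 16 N), so I'll move the finger behind the pin (robot side) and push away from the robot.

```bash
python3 -m pendant '[[0,0.25,0,0,1],[-0.5,0.3,0,0,1],[-1.1,0.3,0,0,1],[-1.1,0.3,0,0,1]]';python3 - <<'E'
from workcell import *
from h import *
o=manip.get_obs(); print(o['clock'],o['position'],o['ft_force'])
c=get_calibration("wrist"); p,d=camera("wrist"); np.savez("pics/l3.npz",p=p,d=d,**c); cv2.imwrite("pics/l3.png",p[:,:,::-1])
W=cloud(p,d,c); q=W[(W[...,2]>.06)&(W[...,2]<.086)&(abs(W[...,0]-.515)<.02)&(abs(W[...,1]+.047)<.018)]; print(len(q),q.min(0) if len(q) else 0,q.max(0) if len(q) else 0)
E
```

```text
clock: 39.0
position: [0.4702, -0.0761, 0.0107]
ee_rot: [1.0, 0.001, -0.001, 0.0]
ft_force: [0.0, 0.3, -0.1]
grip_width: 0.001
39.0 [ 0.47017856 -0.07608815  0.01067884] [ 0.00676178  0.28435561 -0.10302871]
1095 [ 0.51199621 -0.05243213  0.06009152] [ 0.52557111 -0.03897069  0.08200112]
```

View pics/l3.png

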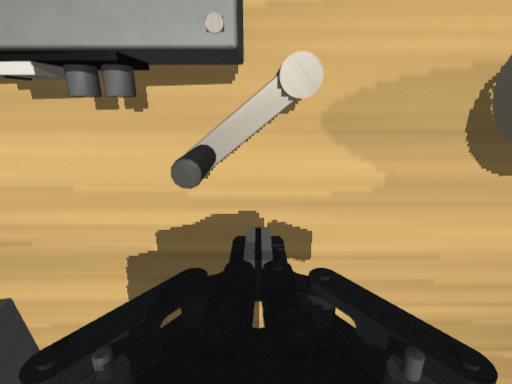

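The pin is at (188,172), centre (0.519, −0.046), and the arm is about 39° from closed. Line up behind it at y≈−0.038 and push forward.

```bash
python3 -m pendant '[[0,-0.6,0,0,1],[0.2,-0.95,0,0,1],[0.5,-0.95,0,0,1],[0.65,-0.95,0,0,1]]'; python3 -m pendant '[[0.12,0,0,0,1],[0.24,0,0,0,1],[0.36,0,0,0,1],[0.48,0,0,0,1],[0.6,0,0,0,1]]'; python3 -m pendant '[[0.1,0,0,0,1],[0.2,0,0,0,1],[0.3,0,0,0,1],[0.38,0,0,0,1],[0.42,0,0,0,1]]'
```

```text
clock: 39.55
position: [0.4988, -0.0387, 0.0109]
ee_rot: [1.0, 0.001, 0.0, -0.0]
ft_force: [-0.5, 0.9, 0.1]
grip_width: -0.002
clock: 40.17
position: [0.5211, -0.0383, 0.0105]
ee_rot: [1.0, 0.001, -0.001, -0.0]
ft_force: [-4.1, 1.9, 0.2]
grip_width: -0.001
clock: 40.8
position: [0.5388, -0.0384, 0.011]
ee_rot: [1.0, 0.001, 0.0, 0.0]
ft_force: [-2.6, 1.1, -0.0]
grip_width: -0.002
```

Now creep to the stop.

```bash
python3 -m pendant '[[0.03,0,0,0,1],[0.06,0,0,0,1],[0.09,0,0,0,1]]';python3 -m pendant '[[0.02,0,0,0,1],[0.04,0,0,0,1],[0.06,0,0,0,1]]'
```

```text
clock: 41.18
position: [0.5421, -0.0383, 0.0109]
ee_rot: [1.0, 0.001, 0.0, 0.0]
ft_force: [-2.8, 0.7, 1.1]
grip_width: 0.003
clock: 41.55
position: [0.5433, -0.0382, 0.0108]
ee_rot: [1.0, 0.001, -0.001, 0.0]
ft_force: [-9.2, 0.4, 5.8]
grip_width: 0.002
```

```bash
python3 -m pendant '[[0.02,0,0,0,1],[0.02,0,0,0,1]]'; python3 -m pendant '[[-0.3,0,0,0,1],[-1.0,0,0,0,1],[-1.5,0,0,0,1],[-1.5,0,-1,0,1],[-1.5,0,-2,0,1]]'; python3 look.py e1; python3 - <<'E'
from h import *
z=np.load("pics/e1wrist.npz"); W=cloud(z["p"],z["d"],z)
q=W[(W[...,2]>.07)&(W[...,2]<.086)&(abs(W[...,0]-.56)<.02)&(abs(W[...,1]+.033)<.018)]; print("pin",len(q),q.min(0),q.max(0))
z=np.load("pics/e1top.npz"); cv2.imwrite("pics/e1c.png",cv2.resize(z["p"][100:230,200:400,::-1],None,fx=4,fy=4,interpolation=cv2.INTER_CUBIC))
E
```

```text
clock: 41.8
position: [0.5433, -0.0383, 0.0106]
ee_rot: [1.0, 0.001, -0.002, 0.0]
ft_force: [-10.3, 0.7, 5.9]
grip_width: -0.0
clock: 42.42
position: [0.4848, -0.0386, 0.092]
ee_rot: [1.0, 0.001, 0.0, 0.0]
ft_force: [0.3, -0.4, -0.1]
grip_width: -0.001
t 42.425 [ 0.4848 -0.0386  0.092 ] f [ 0.3 -0.4 -0.1]
top far edge: yaw -0.34 x at y=.137 0.6884 y=-.063 0.6872 n 57
top right side: yaw -27.68 y at x=.55 0.0116
wrist near edge: yaw 0.07 x at y=.113 0.5706 y=-.039 0.5708 n 278
wrist right side: yaw -0.1 y at x=.55 -0.0659
pin 311 [ 0.55376538 -0.03704193  0.07702015] [ 0.56734183 -0.02351416  0.08224629]
```

View pics/e1wrist.png

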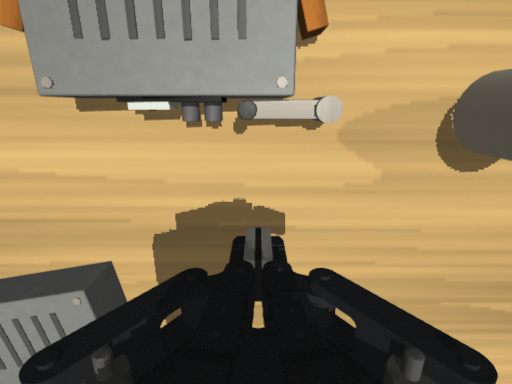

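View pics/e1c.png

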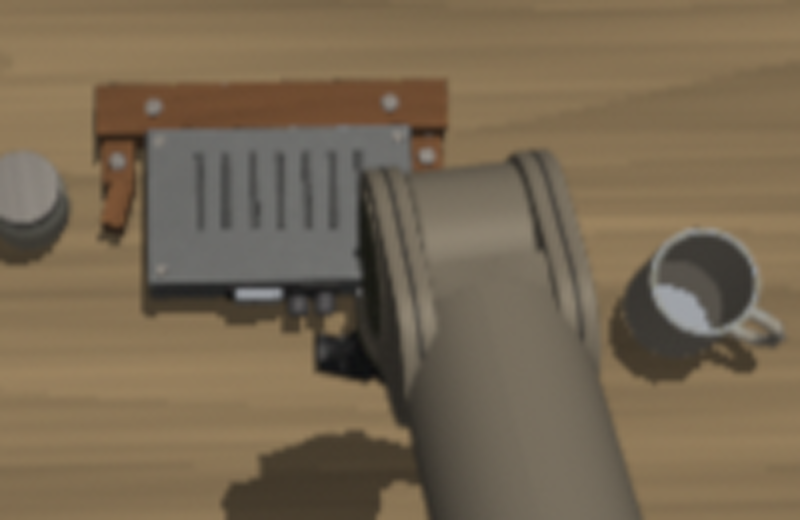

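Wrist picture: the latch arm lies parallel to the near face, with the pin at (248,110) and pivot at (328,110). Its pin centre is at (0.5605, −0.030), the closed position. The supply is square at home, and the arm is clear at 0 N.

```bash
python3 -m pendant '[[-0.3,0,-0.3,0,1],[-0.3,0,-0.3,0,1]]'; python3 -c "
from workcell import hand_in; print(hand_in())"
```

```text
clock: 42.78
position: [0.4733, -0.0388, 0.1032]
ee_rot: [1.0, 0.001, 0.001, 0.001]
ft_force: [-0.7, -1.2, -0.7]
grip_width: 0.001
the job is handed in; nothing more can be done
None
```

I walked the supply farthest to the robot's right into the bay with alternating pushes on its two near-face ends. I then swung the latch shut by its pin and handed in at 42.8 s. No verdict came back, and one check below may have broken the push-force limit.

**Final checks:**
- **Supply:** both ends stopped firmly at the same tool position (x = 0.5595 and 0.5596). Measured yaw is about 0.07°, and the near face is at x ≈ 0.5706 against an expected 0.5704–0.571. The centre sits 3–4 mm right of the bay's centre line.
- **Latch:** it reached its stop at about 10 N, and the pin is at (0.5605, −0.030), the closed position. The arm is clear, with wrist force near zero.
- **Bystanders:** the jar and mug look unmoved in the last top picture. I did not re-measure them or the screwdriver.

**Checks that disagreed or failed:**
- **Push force:** the last press on the right end read 29 N along x, plus a 21 N vertical reading at the wrist. That is about 36 N combined. The vertical part may only be the arm bending, but if it was contact force, the 32 N limit was exceeded. I backed off at once.
- **Fingertip height:** the real fingertip sits about 41 mm above the reported tool point. The cameras and the missing contact force both showed this, and I corrected for it.
- **Far-edge gap:** the top camera's depth put the far edge about 3–4 mm short of the fence. That is roughly one pixel and disagrees with the other checks, so I trusted the firm stops and the latch closing.

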